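# Open the goldfish's bait pot

## Task

Open the bait pot that the goldfish is lying in front of: the lid twists off, but one pot loosens clockwise and the other anticlockwise, so try one way and, if it does not give, the other. Twist the lid free while it still sits on the pot, lift it straight off and finish while still holding it in the gripper, roughly level, a good 6 cm above its open pot. Leave the other pot shut and unturned, and do not disturb the goldfish, rowboat and bucket.

Things in the scene. Friction and masses are not known exactly. Their poses are not given: they have to be found in the camera images.
- dock: toy dock fixed to the table: birch board 110 x 300 x 15 mm carrying two identical blue pots 170 mm apart. Origin: centre of the board's underside on the table; x across the board away from the robot, y along the board to the left, z up
- pot_a (a point): centre of the shoulder of the pot at the left (dock +y) end of the dock, 55 mm above the table; blue pot 80 mm across, its wooden neck (58 mm across) rises 17 mm above this point inside the lid. Cannot move. One pot loosens anticlockwise and one clockwise seen from above; which is which changes and cannot be seen: it must be tried
- pot_b (a point): centre of the shoulder of the pot at the right (dock -y) end of the dock, 55 mm above the table; blue pot 80 mm across, its wooden neck (58 mm across) rises 17 mm above this point inside the lid. Cannot move. One pot loosens anticlockwise and one clockwise seen from above; which is which changes and cannot be seen: it must be tried
- lid_a: yellow round twist-on lid, 68 mm across, 60 g, on the pot at the left (dock +y) end of the dock. Origin: centre of the skirt's lower edge, on the pot's shoulder when shut; z up. Flat top 23 mm above the origin; on it a red grip bar along the lid's x axis, 46 mm long, 14 mm thick, 23 to 47 mm above the origin. When shut the bar lies along the dock's x within 0.06 rad
- lid_a_bar (a point): middle of the grip bar of lid_a, 35 mm above the lid's origin, on its axis. Turned about 0.85 rad (0.7 to 1.0) from shut in its loosening direction the lid is free, just before a stop, and lifts straight up, clear after 18 mm; it does not rise while turning. The other way it stops solid within 0.2 rad. Turns easily (under 0.3 N m); locked, it cannot be pulled off
- lid_a_end (a point): point near one end of the grip bar of lid_a: 21 mm along the lid's x from the axis, 35 mm above the lid's origin
- lid_b: yellow round twist-on lid, 68 mm across, 60 g, on the pot at the right (dock -y) end of the dock. Origin: centre of the skirt's lower edge, on the pot's shoulder when shut; z up. Flat top 23 mm above the origin; on it a red grip bar along the lid's x axis, 46 mm long, 14 mm thick, 23 to 47 mm above the origin. When shut the bar lies along the dock's x within 0.06 rad
- lid_b_bar (a point): middle of the grip bar of lid_b, 35 mm above the lid's origin, on its axis. Turned about 0.85 rad (0.7 to 1.0) from shut in its loosening direction the lid is free, just before a stop, and lifts straight up, clear after 18 mm; it does not rise while turning. The other way it stops solid within 0.2 rad. Turns easily (under 0.3 N m); locked, it cannot be pulled off
- lid_b_end (a point): point near one end of the grip bar of lid_b: 21 mm along the lid's x from the axis, 35 mm above the lid's origin
- goldfish: loose orange wooden goldfish with a steel eye disc, lying flat, about 80 x 44 x 14 mm; origin: underside of its middle. It lies on the table on the robot's side of the dock, 95 to 135 mm in front of one of the two pots (dock y of about +85 or -85 mm); that pot is its own
- rowboat: loose blue wooden rowboat, about 80 x 38 x 20 mm, in front of the other pot; origin: underside of its middle. Bystander
- bucket: small loose tin bucket, 76 mm across the rim, 65 mm high, beyond the dock; origin: centre of its underside. Bystander
Mind the look-alikes: they are no part of the job. What is shaped like the lid_a but blue or pink is not meant. Leave any turquoise look-alike of the goldfish alone.

How it is judged:
By the outcome, as a careful person would: the job done as asked, in the order asked, and still so for the second after the job is handed in, while the arm keeps its last pose, push and grip.
It also fails if it takes over 43 s, if anything falls off the work surface, if the arm or the gripper's body presses on something with over 40 N, if the wrist force passes 120 N, or if a joint passes its speed limit or range.

## Robot

A 6-joint arm with a two-finger parallel gripper is mounted at the origin on the work surface. World frame = base frame: x ahead of the robot, y to its left, z up, the work surface at z = 0. Lengths are in m, angles in rad, forces in N, time in s.
With the tool pointing down it reaches from about 0.35 to 0.925 m from the base axis. Payload 6.4 kg.
Tool frame: the origin (TCP) lies at the very end of the fingers, on their centre line; the grasp point (between the pads) lies r.pinch_z behind it (r.pinch_z is the distance from the TCP to the grasp point, in m); z points along the fingers, y is the line along which they close (so a half turn about z gives the same grasp; the last joint's range is limited). The gripper opens to 94 mm and grips with 3 to 60 N. Pads are 16 mm wide; open, the fingers measure 119 mm over their backs; the gripper's body (75 mm by 177 mm) begins 78 mm behind the grasp point.
Start: joints at [0.956, 0.245, 1.558, -0, 1.339, -0.174], TCP at [0.277, 0.588, 0.205] pointing down, gripper open.
Joint ranges: [-3.13, 3.13], [-1.02, 2.26], [0.13, 2.54], [-0.95, 4.09], [0.21, 2.88], [-2.74, 2.74]. Speed limits (rad/s): [2.57, 2.57, 3.14, 3.14, 3.14, 3.14].

## Interface

Orientations are given as [roll, pitch, yaw] about the fixed x, y, z axes, in that order (R = Rz(yaw) Ry(pitch) Rx(roll)).
In Python, from workcell import r, cams gives the robot as it stands. The module is installed in compiled form; this text tells all that it offers.
- The arm moves only by the shell command python3 -m creep 'ROWS'. ROWS is JSON, a list of rows, each a list of 3 entries, a list of its own where there are three numbers: the shift along the world's x, y, z in m, then the turn about the world's z in degrees, then the finger opening in m, from 0 to 0.094. In form: [[[x, y, z], yaw, claw], ...]. A call has 1 to 20 rows; each row is the pose to reach, as a shift and turn from the pose commanded when the call began; what a row does not reach only later rows make up. A row lasts 1/10 s, in which the tool goes at most 50 mm and 8.59 degrees, less where a joint would pass 70% of its speed; a pose out of reach is approached as far as the arm can. A call with a gripper value outside its range is refused whole. The fingers move at their own pace and stop on an object; the grip force is fixed at half the most. Time passes only in rows, so rows that repeat a pose let the fingers close. It gives the time, the measured TCP pose, the force, the opening and the grip force at its end, in the units of the state.
- r.get_obs(): the state, without advancing time (a new reading comes with each control period).
- cams.get_image(name): name is "scene" or "top" or "wrist"; returns the picture (400x640x3 uint8, red, green, blue); there is no depth.
- cams.get_calibration(name): a dict with "vertical_fov" (degrees; the focal length in pixels is half the picture's height over the tangent of half this angle, whatever the lens; pixels are square), "cx", "cy" (the principal point, pixels), "rvec" (rotation vector, rad) and "tvec" (3), from world to camera coordinates, as OpenCV has them. Camera axes: x right, y down, z forward; pixel columns grow to the right and rows downward; lengths in m; the calibration is good to about 2 mm. A picture is of the moment at which its call begins: read the wrist's pose just before it. get_calibration takes no time and is no camera call; for the wrist camera it gives the pose at the moment of the call.
- r.finish_job(): hands the job in; it is judged then, once.
The state is a dict: "time": time; "joints": joint angles; "qd": joint speeds; "effort": joint torques, N m; "tool_pos": TCP position; "orientation": TCP orientation; "ft_force": force on the tool from outside, world axes, zero at the start; "moment": the same for the moment, N m; "gripper_width": finger opening in m; "finger_force": force on a finger pad.
Only numpy, scipy, OpenCV 4.12 (cv2) and the standard library are available. Lean on these libraries where they do the work, as an engineer would, in place of code of your own. Each camera call takes 0.05 s, during which the arm holds its last target. There are 200 camera calls.

## Working session

There is one attempt and no reset: what is moved stays moved. The work goes in short steps, Python scripts to look and compute and a shell command to move; the robot and the scene stay as the last step left them, time stands still between calls to the robot, and variables do not carry over. Pictures are saved under pics/ and viewed, at most 10 in all, crops included, and the job is handed in when it is done.

```bash
mkdir -p pics; cat > h.py <<'E'
import numpy as np, cv2
from workcell import r, cams
def save(n,f):
    im=cams.get_image(n); cv2.imwrite(f,im[:,:,::-1]); return im
def px2w(n,u,v,z,c=None):
    c=c or cams.get_calibration(n); f=200/np.tan(np.radians(c["vertical_fov"])/2)
    R=cv2.Rodrigues(np.array(c["rvec"],float))[0]; t=np.array(c["tvec"],float).ravel()
    d=R.T@np.array([(u-c["cx"])/f,(v-c["cy"])/f,1]); o=-R.T@t
    return o+d*(z-o[2])/d[2]
E
python3 - <<'E'
from h import *
a=save("top","pics/top.png");save("scene","pics/scene.png")
print(cams.get_calibration("top"),r.get_obs(),r.pinch_z)
E
```

```text
{'vertical_fov': 48.796969250206466, 'cx': 325.5277087811164, 'cy': 205.4898568671413, 'rvec': array([ 2.15577899, -2.16882291,  0.06845244]), 'tvec': array([0.0387612 , 0.58236718, 0.8636311 ])} {'time': 0.1, 'joints': array([ 9.55902383e-01,  2.45729349e-01,  1.55883287e+00,  3.10191363e-06,
        1.33869167e+00, -1.74070526e-01]), 'qd': array([ 2.45327023e-05, -7.31163746e-04, -3.84686081e-03, -7.19764870e-04,
        1.10829160e-03,  6.97058209e-04]), 'effort': array([ 1.01909416e-03, -4.16908157e+01, -3.15528059e+01,  6.86925463e-02,
        3.09322332e-02, -6.96881716e-05]), 'tool_pos': array([0.27702064, 0.58744567, 0.20449692]), 'orientation': array([-3.13995705e+00, -2.90685723e-04,  2.70076828e+00]), 'ft_force': array([0.32411781, 0.57053288, 0.16009881]), 'moment': array([ 0.01095904, -0.04374799,  0.00036119]), 'finger_force': 0.0, 'gripper_width': 0.09403185294968995} 0.0188
```

View pics/top.png

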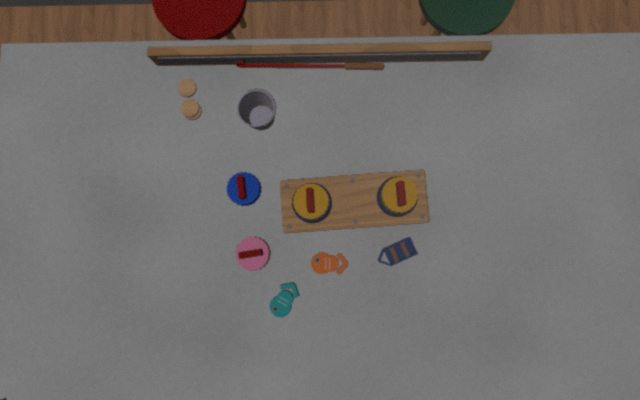

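View pics/scene.png

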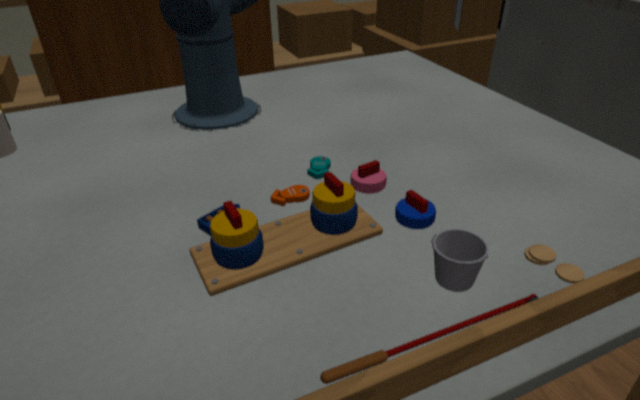

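The top view shows the orange goldfish at (327,262), in front of the left pot, whose red bar is at about (311,200). The rowboat at (397,251) is in front of the right pot, with its bar at about (401,193). Next I'll measure the bars and check the tool's pose.

```bash
python3 - <<'E'
from h import *
a=cv2.imread("pics/top.png")[:,:,::-1].astype(int)
m=((a[:,:,0]>90)&(a[:,:,1]<50)&(a[:,:,2]<50)).astype(np.uint8)
n,l,s,c=cv2.connectedComponentsWithStats(m)
for i in range(1,n):
    if s[i,4]<40 or s[i,4]>900: continue
    v,u=np.where(l==i); P=np.array([px2w("top",x,y,.102)[:2] for x,y in zip(u,v)])
    w,V=np.linalg.eigh(np.cov(P.T)); d=V[:,1]*np.sign(V[0,1])
    print(c[i],s[i,4],P.mean(0).round(4),"yaw deg",np.degrees(np.arctan2(d[1],d[0])).round(1),(np.sqrt(12*w)).round(3))
for n_,u,v,z in [("fish",327,262,.01),("boat",397,251,.01),("c1",281,179,.015),("c2",425,170,.015),("c3",285,233,.015),("c4",429,222,.015)]: print(n_,px2w("top",u,v,z).round(3))
# scene check
a=cv2.imread("pics/scene.png")[:,:,::-1].astype(int)
m=((a[:,:,0]>90)&(a[:,:,1]<50)&(a[:,:,2]<50)).astype(np.uint8)
n,l,s,c=cv2.connectedComponentsWithStats(m)
for i in range(1,n):
    if s[i,4]>60 : print("scene",c[i],s[i,4],px2w("scene",*c[i],.09).round(4))
E
```

```text
[156.42622951   9.75409836] 61 [0.9608 0.3607] yaw deg 17.0 [0.012 0.042]
[163.74576271   4.50847458] 59 [0.9712 0.3466] yaw deg 36.2 [0.014 0.031]
[174.63793103   5.22413793] 58 [0.9693 0.3251] yaw deg -15.0 [0.017 0.03 ]
[204.14757282  13.45242718] 515 [0.9514 0.2669] yaw deg 51.4 [0.055 0.084]
[306.29007634  65.03816794] 131 [0.8447 0.0687] yaw deg 88.4 [0.004 0.131]
[401.07017544 192.24561404] 114 [ 0.5993 -0.1063] yaw deg 4.3 [0.01  0.041]
[308.77906977 198.77906977] 86 [0.5885 0.0642] yaw deg 0.9 [0.009 0.041]
fish [0.469 0.033 0.01 ]
boat [ 0.49  -0.109  0.01 ]
c1 [0.639 0.127 0.015]
c2 [ 0.655 -0.169  0.015]
c3 [0.528 0.119 0.015]
c4 [ 0.549 -0.174  0.015]
```

Goldfish is in front of pot_a (bar at about (0.588, 0.063), dock yaw about 3.3°). I'll move above it.

```bash
python3 -m creep '[[[0.311,-0.525,0],28,0.05],[[0.311,-0.525,0],28,0.05],[[0.311,-0.525,0],28,0.05],[[0.311,-0.525,0],28,0.05],[[0.311,-0.525,0],28,0.05],[[0.311,-0.525,0],28,0.05],[[0.311,-0.525,0],28,0.05],[[0.311,-0.525,0],28,0.05],[[0.311,-0.525,0],28,0.05],[[0.311,-0.525,0],28,0.05],[[0.311,-0.525,0],28,0.05],[[0.311,-0.525,0],28,0.05],[[0.311,-0.525,0],28,0.05],[[0.311,-0.525,0],28,0.05],[[0.311,-0.525,0],28,0.05],[[0.311,-0.525,0],28,0.05],[[0.311,-0.525,0],28,0.05]]'
python3 - <<'E'
from h import *
print(r.get_obs()["tool_pos"],r.get_obs()["orientation"],r.get_obs()["joints"])
a=save("wrist","pics/w1.png").astype(int)
m=((a[:,:,0]>90)&(a[:,:,1]<60)&(a[:,:,2]<60)).astype(np.uint8)
n,l,s,c=cv2.connectedComponentsWithStats(m)
for i in range(1,n):
    if s[i,4]<100: continue
    v,u=np.where(l==i); P=np.array([px2w("wrist",x,y,.102)[:2] for x,y in zip(u,v)])
    (cc,sz,an)=cv2.minAreaRect(P.astype(np.float32)*1000)
    print(c[i],s[i,4],P.mean(0).round(4),cc,sz,an)
E
```

```text
time: 1.8
tool_pos: [0.5876, 0.0645, 0.2055]
orientation: [3.141, -0.0, -3.091]
ft_force: [-0.0, -0.5, 0.1]
gripper_width: 0.0502
finger_force: 0.0
[0.58764956 0.06448807 0.20546829] [ 3.14142568e+00 -1.53515593e-04 -3.09144089e+00] [-8.24066353e-02  1.09362912e-01  1.71222531e+00  1.49903624e-04
  1.32017867e+00 -1.70339190e+00]
[426.74619289 108.37309645] 394 [0.4914 0.1637] (491.6325988769531, 162.5966339111328) (9.815868377685547, 37.62848663330078) 8.99887466430664
[318.05133929 196.59598214] 448 [0.585  0.0625] (584.6510009765625, 62.365516662597656) (45.41343307495117, 10.679967880249023) 3.017645835876465
[160.55084746 199.24067797] 590 [ 0.5961 -0.103 ] (595.4462890625, -100.20598602294922) (44.5793342590332, 22.11701774597168) 4.084665775299072
[427.01067616 216.65836299] 281 [0.6012 0.1801] (601.2352905273438, 180.19163513183594) (35.49309539794922, 8.64259147644043) 8.159117698669434
```

View pics/w1.png

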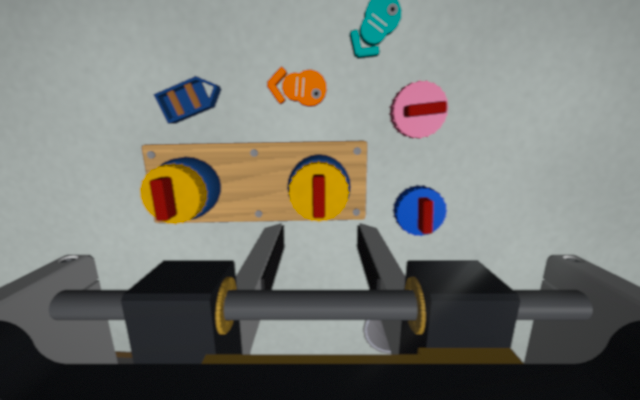

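The wrist view shows the bar upright between the fingers at (318,197), and the goldfish at (300,87) in front of this pot. The bar is within 2 mm of the tool and at the same yaw, so I'll descend, then grip.

```bash
python3 -m creep '[[[-0.001,-0.0015,-0.04],0,0.05],[[-0.001,-0.0015,-0.08],0,0.05],[[-0.001,-0.0015,-0.11],0,0.05],[[-0.001,-0.0015,-0.123],0,0.05],[[-0.001,-0.0015,-0.123],0,0.05],[[-0.001,-0.0015,-0.123],0,0.05],[[-0.001,-0.0015,-0.123],0,0.05],[[-0.001,-0.0015,-0.123],0,0]]'
python3 -m creep '[[[0,0,0],0,0],[[0,0,0],0,0],[[0,0,0],0,0],[[0,0,0],0,0],[[0,0,0],0,0]]'
```

```text
time: 2.65
tool_pos: [0.5884, 0.0613, 0.0842]
orientation: [-3.141, 0.003, -3.094]
ft_force: [1.2, 0.4, 0.8]
gripper_width: 0.0452
finger_force: 0.0
time: 3.15
tool_pos: [0.5874, 0.0617, 0.0825]
orientation: [3.141, 0.0, -3.094]
ft_force: [-0.7, 1.4, 0.7]
gripper_width: 0.0138
finger_force: 30.0
```

```bash
python3 -m creep '[[[0,0,0],-4,0],[[0,0,0],-8,0],[[0,0,0],-12,0],[[0,0,0],-15,0],[[0,0,0],-15,0],[[0,0,0],-15,0]]'; python3 -c "
from h import *; o=r.get_obs(); print(o['moment'],np.degrees(o['orientation']))
save('wrist','pics/w2.png')"
```

```text
time: 3.75
tool_pos: [0.5868, 0.0621, 0.0826]
orientation: [3.141, -0.002, 2.93]
ft_force: [-3.2, 4.8, 5.2]
gripper_width: 0.0149
finger_force: 32.7
[0.8036623  0.74938652 0.75617608] [ 1.79970174e+02 -9.15131191e-02  1.67892882e+02]
```

View pics/w2.png

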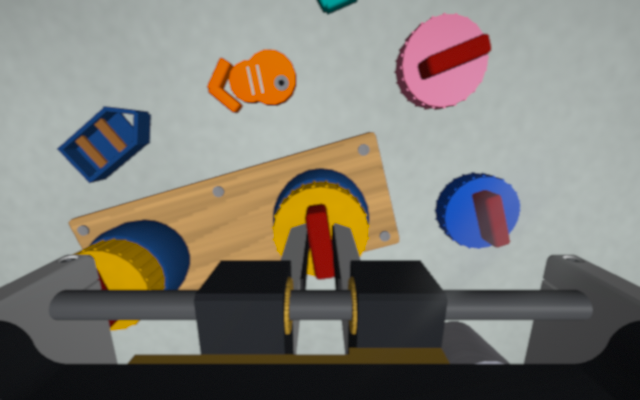

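The wrist view shows the red bar at (320,240) skewed between the fingers. The moment is up to 0.76 N m and the pads are wedged open, so clockwise is blocked. I'll go back and turn anticlockwise.

```bash
python3 -m creep '[[[0,0,0],8,0],[[0,0,0],15,0],[[0,0,0],15,0],[[0,0,0],20,0],[[0,0,0],25,0],[[0,0,0],30,0],[[0,0,0],35,0],[[0,0,0],35,0],[[0,0,0],35,0]]'; python3 -c "
from h import *; o=r.get_obs(); print(o['moment'],np.degrees(o['orientation']),o['joints'])"
```

```text
time: 4.7
tool_pos: [0.5875, 0.0616, 0.0825]
orientation: [3.141, 0.001, -2.748]
ft_force: [-0.1, 4.2, 1.8]
gripper_width: 0.0138
finger_force: 29.8
[0.86979622 0.01533728 0.07516217] [ 1.79979931e+02  4.09328901e-02 -1.57438356e+02] [-8.76124342e-02  2.48853650e-01  1.79441895e+00  7.20309061e-04
  1.09784911e+00 -2.05251181e+00]
```

It turns freely anticlockwise. I'll continue to about 49°.

```bash
python3 -m creep '[[[0,0,0],5,0],[[0,0,0],10,0],[[0,0,0],15,0],[[0,0,0],20,0],[[0,0,0],24,0],[[0,0,0],27,0],[[0,0,0],29,0],[[0,0,0],29,0],[[0,0,0],29,0]]'; python3 -c "
from h import *; o=r.get_obs(); print(o['moment'],np.degrees(o['orientation']),o['joints'])"
```

```text
time: 5.6
tool_pos: [0.5874, 0.0616, 0.0825]
orientation: [3.141, 0.001, -2.241]
ft_force: [-1.1, 5.8, 0.9]
gripper_width: 0.0136
finger_force: 29.8
[ 1.04477697  0.09892353 -0.01009146] [ 1.79990481e+02  3.66552727e-02 -1.28381749e+02] [-8.75542216e-02  2.48798128e-01  1.79446141e+00  7.02741038e-04
  1.09812013e+00 -2.55957891e+00]
```

```bash
python3 -m creep '[[[0,0,0.002],0,0],[[0,0,0.004],0,0],[[0,0,0.006],0,0],[[0,0,0.006],0,0]]'; python3 -c "
from h import *; o=r.get_obs(); print(o['moment'],np.degrees(o['orientation']))"
```

```text
time: 6.0
tool_pos: [0.5866, 0.0615, 0.088]
orientation: [3.14, -0.001, -2.239]
ft_force: [-0.3, 4.4, -3.5]
gripper_width: 0.0138
finger_force: 29.8
[ 1.03576161  0.14506267 -0.03551744] [ 1.79908873e+02 -4.95228225e-02 -1.28264360e+02]
```

Only 3.5 N, so the lid is rising. I'll keep lifting slowly, straight up.

```bash
python3 -m creep '[[[0,0,0.004],0,0],[[0,0,0.008],0,0],[[0,0,0.012],0,0],[[0,0,0.016],0,0],[[0,0,0.022],0,0],[[0,0,0.03],0,0],[[0,0,0.04],0,0],[[0,0,0.05],0,0],[[0,0,0.06],0,0],[[0,0,0.07],0,0],[[0,0,0.078],0,0],[[0,0,0.082],0,0],[[0,0,0.082],0,0],[[0,0,0.082],0,0],[[0,0,0.082],0,0]]'; python3 -c "
from h import *; save('scene','pics/s2.png');save('wrist','pics/w3.png')"
```

```text
time: 7.5
tool_pos: [0.5869, 0.0614, 0.1698]
orientation: [3.141, -0.001, -2.239]
ft_force: [-0.1, 0.9, -0.1]
gripper_width: 0.0138
finger_force: 29.8
```

View pics/s2.png

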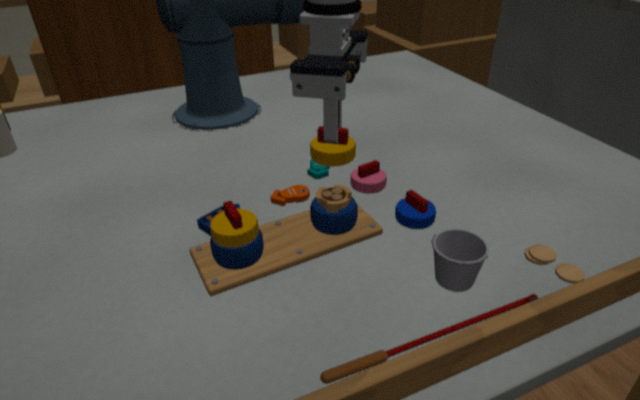

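View pics/w3.png

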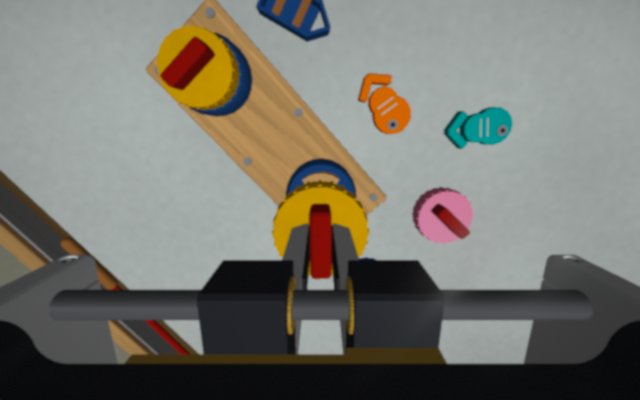

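The scene view shows the lid at (333,150), level in the gripper above the open pot at (334,205). The other pot is shut, and the goldfish, rowboat and bucket haven't moved. The lid was raised about 87 mm, so I'll hand in.

```bash
python3 -c "
from workcell import r; print(r.finish_job())"
```

```text
the job is handed in; nothing more can be done
None
```

I opened the goldfish's pot (pot_a): its lid was blocked clockwise, came free about 49° anticlockwise, and was held level about 87 mm above the pot's shoulder when I handed the job in at about 7.6 s; the other pot and the loose objects were not touched.

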